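Draw down a plenum box cover crosswise

TASK

Tighten the four wing knobs of the plenum box's cover so that it beds down flat on its gasket: clockwise, about an eighth of a turn at a time, going crosswise from each knob to the one diagonally opposite, then to the other two, and round again until the cover sits flat on its sleeves and every knob is snug at about 0.5 N m. Feel for the snug point: do not let the cover cock and do not overtighten a knob; leave the other things on the bench alone and let go at the end.

Things in the scene. Friction and masses are not known exactly. Their poses are not given: they have to be found in the camera images.
- plenum: Ventilation plenum box of galvanised sheet, 200 x 200 x 80 mm, screwed to the bench through a 250 mm square foot flange, with an 80 mm round duct spigot on its +x side (reaches 150 mm from the centre). Origin: centre of its underside on the bench. Four studs stand up from its top at x, y = +-70 mm, each inside a 6 mm high steel spacer sleeve; a black rubber gasket runs round the opening between them.
- cover: Flat steel cover plate, 190 x 190 x 3 mm, lying on the gasket. Origin: centre of its underside, about 87 mm above the bench at the start, when it lies on the uncompressed gasket; 86 mm when it is flat down on all four sleeves. Its axes are parallel to the box's. It can only sink and tip.
- knob0: Black wing knob at the +x +y corner (x, y = 70, 70 mm in the box's frame), diagonally opposite knob2. All four knobs: round foot 38 mm across, 5 mm high, and on it an upright bar 58 mm long, 14 mm thick, 40 mm high (5 to 45 mm above the origin). Origin: on the stud's axis at the underside, about 91 mm above the bench at the start; x along the bar, z up.
- knob1: Black wing knob at the -x +y corner (x, y = -70, 70 mm in the box's frame), diagonally opposite knob3. All four knobs: turned clockwise seen from above they sink 6 mm a turn; they stay where they are left. At the start they are finger-loose, 0 to 0.5 mm above the cover, bars within 35 degrees of the box's x axis, either way.
- knob2: Black wing knob at the -x -y corner (x, y = -70, -70 mm in the box's frame), diagonally opposite knob0. All four knobs: a knob turns with 0.05 to 0.2 N m while the gasket gives; once its corner is home on the sleeve the torque climbs steeply, about 4 N m per radian. Held still, the torque reads 0.1 to 0.2 N m less than while turning.
- knob3: Black wing knob at the +x -y corner (x, y = 70, -70 mm in the box's frame), diagonally opposite knob1. All four knobs: 0.5 N m is snug (0.4 to 0.65 is good), from 0.8 the thread is overloaded. From the start a knob needs a quarter to a third of a turn in all, different for each: the snug point can only be felt.
- wrench: Bystander: steel wrench 170 mm long lying on the bench beside the box. Origin: underside.
- collar: Bystander: loose galvanised duct collar, 100 mm across, 50 mm high, on the bench. Origin: centre of its underside.
- nutbin: Bystander: blue plastic bin of nuts, 130 x 100 x 50 mm, on the bench. Origin: centre of its underside.

How it is judged:
On the way:
1. crosswise: one diagonal pair of knobs has been turned down part-way, the cover level, while the other pair still stands as it was (((z of each of knob0, knob2 in the frame of plenum below 0.0908 m and z of each of knob1, knob3 in the frame of plenum above 0.0909 m and angle between cover's own z axis and vertical below 0.004 rad) or (z of each of knob1, knob3 in the frame of plenum below 0.0908 m and z of each of knob0, knob2 in the frame of plenum above 0.0909 m and angle between cover's own z axis and vertical below 0.004 rad))), for 0.2 s.
At the end, for the whole second after the job is handed in: The cover sits flat on its four sleeves (within 0.3 mm of fully down, tilted less than 0.002 rad), at rest, and each of the four knobs is tightened by 0.015 rad or more past home on its sleeve (about 0.35 N m) (z of each of knob0, knob1, knob2, knob3 in the frame of plenum below 0.0895857 m and z of cover in the frame of plenum below 0.0863 m and angle between cover's own z axis and vertical below 0.002 rad and linear speed of cover below 0.01 m/s); the robot touches nothing.
It fails at once if the cover is cocked (tilted more than 0.0066 rad) by getting one knob too far ahead of the others (angle between cover's own z axis and vertical above 0.0066 rad).
It fails at once if a knob is overtightened (more than 0.18 rad past home, about 0.8 N m) (z of any of knob0, knob1, knob2, knob3 in the frame of plenum below 0.0894281 m).
It fails at once if a bystander is moved by more than 20 mm (distance of any of wrench, collar, nutbin from where it was at the start of the episode above 0.02 m).
It also fails if it takes over 72 s, if anything falls off the work surface, if the arm or the gripper's body presses on something with over 40 N, if the wrist force passes 120 N, or if a joint passes its speed limit or range.

ROBOT

A 6-joint arm with a two-finger parallel gripper is mounted at the origin on the work surface. World frame = base frame: x ahead of the robot, y to its left, z up, the work surface at z = 0. Lengths are in m, angles in rad, forces in N, time in s.
With the tool pointing down it reaches from about 0.325 to 0.9 m from the base axis. Payload 6.1 kg.
Tool frame: the origin (TCP) lies midway between the tips of the shut fingers; the grasp point (between the pads) lies 19 mm behind it; z points along the fingers, y is the line along which they close (so a half turn about z gives the same grasp; the last joint's range is limited). The gripper opens to 85 mm and grips with 20 to 120 N. Pads are 22 mm wide; open, the fingers measure 114 mm over their backs; the gripper's body (76 mm by 85 mm) begins 54 mm behind the grasp point. The pads swing forward as they close: fully open they stand 13 mm farther back than shut.
Start: joints at [-0.126, 0.22, 1.526, -0, 1.395, -0.126], TCP at [0.625, -0, 0.231] pointing down, gripper open.
Joint ranges: [-2.98, 2.98], [-0.91, 2.08], [0.09, 2.57], [-1.24, 4.39], [0.2, 2.65], [-2.68, 2.68]. Speed limits (rad/s): [2.57, 2.57, 3.01, 3.14, 3.14, 3.14].

INTERFACE

Orientations are given as [roll, pitch, yaw] about the fixed x, y, z axes, in that order (R = Rz(yaw) Ry(pitch) Rx(roll)).
In Python, from plant import movep, move_l, set_joints, gripper_to, hold, inverse_kinematics, observe, get_image, get_calibration, Unreachable, job_done gives the robot as it stands. Calls block until the motion is done:
- movep(position, orientation): joint-space move of the TCP to a pose.
- move_l(position, feed=0.15, rotation=None, max_force=None): straight line of the TCP; rotation=None keeps the orientation; feed is the mean speed in m/s. With max_force (N) it stops when the force on the tool has changed by that much, and returns True; else False.
- set_joints(angles): joint-space move.
- gripper_to(opening, f_grip=None): finger opening in m; f_grip is the grip in N (None keeps the last); returns when the fingers have stopped.
- hold(seconds).
- inverse_kinematics(position, orientation): joint angles nearest the present ones, or None.
- observe(): the state.
- get_image(name): name is "scene" or "side" or "wrist"; returns (picture, depth): 384x512x3 uint8, red, green, blue; 384x512 float32, m along the optical axis (not along the pixel's ray), 0 where there is no reading.
- get_calibration(name): a dict with "intrinsics" (3x3 intrinsics, pixels), "dist_coeffs" ([k1, k2, p1, p2, k3] as OpenCV has them; the pictures are not rectified), "world_from_camera" (4x4, takes a point from camera to world coordinates). Camera axes: x right, y down, z forward; pixel columns grow to the right and rows downward; lengths in m; the calibration is good to about 2 mm. A picture is of the moment at which its call begins: read the wrist's pose just before it. get_calibration takes no time and is no camera call; for the wrist camera it gives the pose at the moment of the call.
A pose or a line that the arm cannot do raises Unreachable and nothing moves.
- job_done(): hands the job in; it is judged then, once.
The state is a dict: "time_s": time; "q": joint angles; "joint_velocities": joint speeds; "joint_torque": joint torques, N m; "eef_pos": TCP position; "tcp_rot": TCP orientation; "ft_force": force on the tool from outside, world axes, zero at the start; "torque": the same for the moment, N m; "opening": finger opening in m; "grasp_force": force on a finger pad.
Only numpy, scipy, OpenCV 4.12 (cv2) and the standard library are available. Lean on these libraries where they do the work, as an engineer would, in place of code of your own. Each camera call takes 0.05 s, during which the arm holds its last target. There are 200 camera calls.

## Working session

There is one attempt and no reset: what is moved stays moved. The work goes in short steps, each a Python script; the robot and the scene stay as the last script left them, time stands still between calls to the robot, and variables do not carry over. Pictures are saved under pics/ and viewed, at most 10 in all, crops included, and the job is handed in when it is done.

```bash
ls; mkdir -p pics; python3 - <<'E'
from plant import *
import cv2,numpy as np
o=observe();print(o)
for n in("scene","wrist"):
    im,d=get_image(n);c=get_calibration(n)
    np.savez(f"pics/{n}0.npz",im=im,d=d,K=c["intrinsics"],D=c["dist_coeffs"],T=c["world_from_camera"])
    cv2.imwrite(f"pics/{n}0.png",im[:,:,::-1]);print(n,c)
a=cv2.imread("pics/scene0.png");b=cv2.imread("pics/wrist0.png")
cv2.imwrite("pics/both0.png",np.vstack([a,b])[:, :][:768] if 0 else cv2.resize(np.hstack([a,b]),(800,300)))
E
```

```text
pics
{'time_s': 0.0, 'q': array([-1.26127193e-01,  2.21236412e-01,  1.52758559e+00,  2.42276401e-05,
        1.39468024e+00, -1.26121876e-01]), 'joint_velocities': array([ 1.21381151e-03, -8.64525846e-04,  6.27367685e-04,  4.42455885e-05,
        8.31814212e-04, -3.79148381e-04]), 'joint_torque': array([-5.06932320e-04, -4.96913910e+01, -3.89390445e+01, -4.46828235e-04,
        1.12446505e-02,  2.49123751e-06]), 'eef_pos': array([6.24414424e-01, 6.14567318e-05, 2.30206365e-01]), 'tcp_rot': array([-3.13970124e+00, -2.63857333e-04,  1.57078649e+00]), 'ft_force': array([ 0.1965613 ,  0.59351845, -0.12733408]), 'torque': array([0.02559925, 0.02296333, 0.05030024]), 'grasp_force': 0.0, 'opening': 0.08507330173938794}
scene {'intrinsics': array([[384.67447375,   0.        , 253.10941531],
       [  0.        , 384.67447375, 193.29876494],
       [  0.        ,   0.        ,   1.        ]]), 'dist_coeffs': array([-0.05071612,  0.        ,  0.        ,  0.        ,  0.        ]), 'world_from_camera': array([[ 0.20679283,  0.7040801 , -0.67934375,  1.38680499],
       [ 0.97827432, -0.15923073,  0.1327589 , -0.16826876],
       [-0.01469951, -0.69203813, -0.72171126,  0.94755202],
       [ 0.        ,  0.        ,  0.        ,  1.        ]])}
wrist {'intrinsics': array([[287.12966102,   0.        , 257.60207912],
       [  0.        , 287.12966102, 187.70448356],
       [  0.        ,   0.        ,   1.        ]]), 'dist_coeffs': array([0.00966618, 0.        , 0.        , 0.        , 0.        ]), 'world_from_camera': array([[ 9.99998561e-01,  3.71414616e-04, -1.65541114e-03,
         6.23610471e-01],
       [-7.86702421e-05, -9.64541460e-01, -2.63931366e-01,
         6.60352099e-02],
       [-1.69474065e-03,  2.63931117e-01, -9.64540042e-01,
         3.72220759e-01],
       [ 0.00000000e+00,  0.00000000e+00,  0.00000000e+00,
         1.00000000e+00]])}
```

View pics/both0.png

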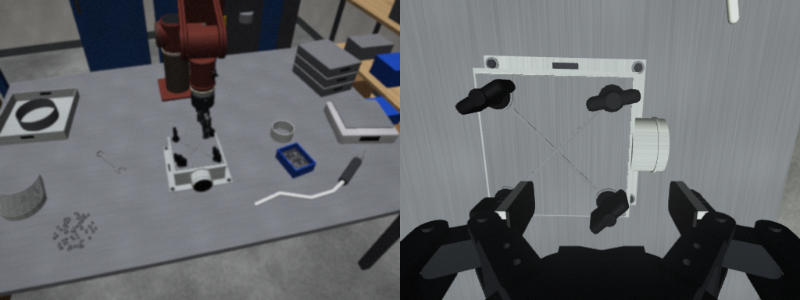

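```bash
cat > vis.py <<'E'
import numpy as np,cv2
def cloud(d,K,D,T):
    h,w=d.shape;u,v=np.meshgrid(np.arange(w),np.arange(h))
    p=cv2.undistortPoints(np.dstack([u,v]).reshape(-1,1,2).astype(float),K,np.array(D)).reshape(h,w,2)
    P=np.dstack([p[...,0]*d,p[...,1]*d,d])
    return P@T[:3,:3].T+T[:3,3]
def knobs(im,d,K,D,T,zlo=.125,zhi=.150):
    """bar tops: list of (x,y,angle deg,len,wid,z)"""
    W=cloud(d,K,D,T);m=((W[...,2]>zlo)&(W[...,2]<zhi)&(d>.1)&(im.max(2)<90)).astype(np.uint8)
    n,l,s,_=cv2.connectedComponentsWithStats(m);out=[]
    for i in range(1,n):
        if s[i,4]<60: continue
        z=np.median(W[l==i][:,2]);c,_=cv2.findContours((l==i).astype(np.uint8),0,2)
        # cast contour pixels onto the plane of the bar tops
        q=cv2.undistortPoints(max(c,key=len).astype(float),K,np.array(D)).reshape(-1,2)
        r=np.c_[q,np.ones(len(q))]@T[:3,:3].T;X=T[:3,3]+r*((.136-T[2,3])/r[:,2])[:,None]
        (x,y),(a,b),t=cv2.minAreaRect((X[:,:2]*1e3).astype(np.float32))
        if b>a:a,b,t=b,a,t+90
        out.append((x/1e3,y/1e3,(t+90)%180-90,a,b,z,s[i,4]))
    return out,m
E
python3 - <<'E'
import numpy as np
from vis import *
np.set_printoptions(precision=4,suppress=True)
f=np.load("pics/wrist0.npz");o,m=knobs(*[f[k] for k in("im","d","K","D","T")])
for k in o:print(np.round(k,4))
W=cloud(*[f[k] for k in("d","K","D","T")])
s=(abs(W[...,2]-.09)<.008)
print(np.median(W[s],0),W[s].min(0),W[s].max(0))
E
```

```text
[   0.4991    0.0548   24.9567   59.3504   18.9673    0.1351 1406.    ]
[   0.6351    0.0511    6.3712   56.3228   17.764     0.1355 1232.    ]
[  0.6328  -0.085   48.3754  58.4547  22.4834   0.1349 997.    ]
[  0.4776  -0.0759  24.3299  29.6347  10.4689   0.1319 215.    ]
[ 0.5679 -0.0053  0.0896] [ 0.4684 -0.1138  0.082 ] [0.7133 0.0795 0.098 ]
```

```bash
python3 - <<'E'
from plant import *
from vis import *
import numpy as np,cv2
movep([.655,-.015,.29],[np.pi,0,np.pi]);o=observe();print(o["time_s"],o["eef_pos"],o["tcp_rot"],o["q"])
c=get_calibration("wrist");im,d=get_image("wrist")
K,D,T=c["intrinsics"],c["dist_coeffs"],c["world_from_camera"]
np.savez("pics/wrist1.npz",im=im,d=d,K=K,D=D,T=T)
k,m=knobs(im,d,K,D,T,zlo=.129)
for r in k:print(np.round(r,4))
im=im[:,:,::-1].copy();im[m>0]=(0,0,255);cv2.imwrite("pics/w1.png",im)
E
```

```text
1.5167 [ 0.6548228  -0.0149483   0.28965459] [ 3.14149175e+00 -5.67979476e-04  3.14066666e+00] [-1.43125097e-01  2.62633300e-01  1.36794883e+00  1.94206860e-05
  1.51158707e+00 -1.71299656e+00]
[ 5.07400e-01 -8.47000e-02  1.24000e-01  3.00653e+01  1.82105e+01
  1.35200e-01  5.99000e+02]
[5.06600e-01 5.67000e-02 1.85648e+01 3.64863e+01 1.97660e+01 1.35600e-01
 6.98000e+02]
[6.34100e-01 5.00000e-02 5.80970e+00 5.62109e+01 1.86748e+01 1.35400e-01
 7.48000e+02]
[ 6.31600e-01 -8.83000e-02  4.42638e+01  5.59538e+01  1.89259e+01
  1.35200e-01  7.59000e+02]
```

View pics/w1.png

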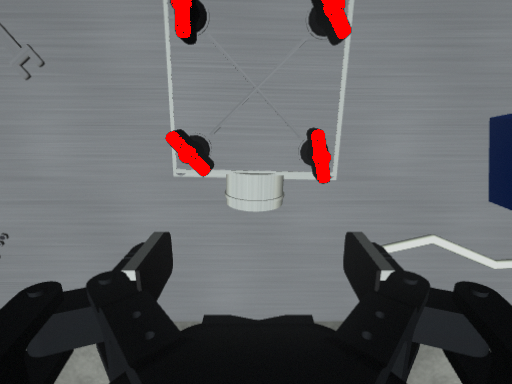

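```bash
python3 - <<'E'
from plant import *
from vis import *
import numpy as np,cv2
np.set_printoptions(precision=4,suppress=True)
move_l([.617,-.015,.31]);o=observe();print(o["time_s"])
c=get_calibration("wrist");im,d=get_image("wrist")
K,D,T=c["intrinsics"],c["dist_coeffs"],c["world_from_camera"]
np.savez("pics/wrist2.npz",im=im,d=d,K=K,D=D,T=T)
for zl in(.129,.132,.134):
    k,m=knobs(im,d,K,D,T,zlo=zl)
    print(zl)
    for r in k:print(np.array(r))
W=cloud(d,K,D,T)
# white rim of cover (z~.09) for the box yaw
s=(abs(W[...,2]-.089)<.004)&(d>.1);P=W[s][:,:2].astype(np.float32)*1e3
print(cv2.minAreaRect(P[(P[:,0]<680)]))
im=im[:,:,::-1].copy();im[m>0]=(0,0,255);cv2.imwrite("pics/w2.png",im)
E
```

```text
2.0
0.129
[  0.4938  -0.0849  -4.2827  56.3731  18.0932   0.1354 872.    ]
[  0.4964   0.0533  34.3963  56.5368  18.9807   0.1354 874.    ]
[  0.6337   0.0498  16.0021  56.4131  17.7688   0.1354 601.    ]
[  0.6313  -0.0884  41.8644  56.3938  19.3536   0.1351 617.    ]
0.132
[  0.4932  -0.0854  -3.3514  55.3081  17.1067   0.1356 794.    ]
[  0.4961   0.0534  34.811   55.1023  18.4939   0.1355 794.    ]
[  0.6315  -0.0889  36.701   55.4431  18.3514   0.1354 556.    ]
[  0.634    0.0502   5.5495  55.1838  17.2236   0.1356 547.    ]
0.134
[  0.4929  -0.0853  -4.2827  54.2835  17.0726   0.136  651.    ]
[  0.496    0.0538  22.7983  52.8642  17.9135   0.1359 665.    ]
[  0.6345   0.0502   3.4424  53.8358  17.1      0.1359 471.    ]
[  0.6318  -0.089   41.8644  54.7482  17.7044   0.1359 449.    ]
((567.6925659179688, -17.68932342529297), (190.0407257080078, 197.282470703125), 88.63555908203125)
```

View pics/w2.png

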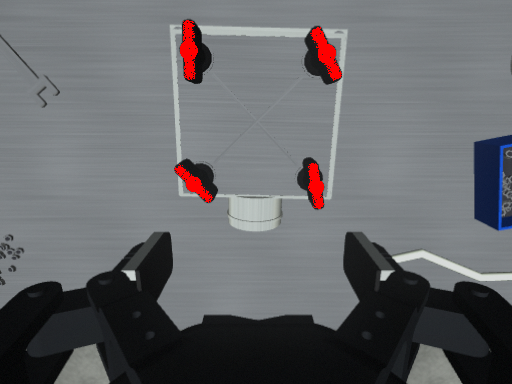

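```bash
python3 - <<'E'
import numpy as np,cv2
from vis import *
np.set_printoptions(precision=4,suppress=True)
for n in(0,1,2):
  f=np.load(f"pics/wrist{n}.npz");im,d,K,D,T=[f[k] for k in("im","d","K","D","T")]
  W=cloud(d,K,D,T)
  for zl in(.131,.134):
    m=((W[...,2]>zl)&(W[...,2]<.15)&(im.max(2)<90)).astype(np.uint8)
    nn,l,s,_=cv2.connectedComponentsWithStats(m);print(n,zl)
    for i in range(1,nn):
      if s[i,4]<300:continue
      P=W[l==i][:,:2]*1e3;c=P.mean(0);w,v=np.linalg.eigh(np.cov((P-c).T));a=v[:,1]*np.sign(v[0,1])
      t=(P-c)@a;q=(P-c)@v[:,0];mid=c+a*(t.max()+t.min())/2
      # edge fit: extents over the outer bar
      print(c,mid,np.degrees(np.arctan2(a[1],a[0])),np.ptp(t),np.ptp(q))
C=np.array([[634,50.2],[496.1,53.5],[493,-85.3],[631.6,-88.9]])
R=np.array([[70,70],[-70,70],[-70,-70],[70,-70.]])
z=(C-C.mean(0));U,S,V=np.linalg.svd(R.T@z);Rm=(U@V).T;print(C.mean(0),np.degrees(np.arctan2(Rm[1,0],Rm[0,0])),C.mean(0)+R@Rm.T-C)
E
```

```text
0 0.131
[497.9124  54.4622] [496.904   53.8952] 29.348257167337998 56.91362784919039 17.660027178263817
[635.4563  51.2227] [635.175  51.167] 11.194495527468982 57.23945896855426 17.39090694269052
[632.4828 -86.4049] [631.6953 -87.1141] 42.00434501222919 55.70832661053385 17.635065439737268
0 0.134
[497.2092  54.5291] [496.2787  54.02  ] 28.683724480290522 55.79451966174214 17.337400735894107
[635.8362  51.1399] [635.2312  51.016 ] 11.574247287076068 55.0297622286972 17.376944616607112
[632.6506 -87.4303] [631.9636 -88.05  ] 42.05543990993681 54.24234448749888 17.6366509003007
1 0.131
[505.6013 -85.0427] [506.4454 -85.0976] -3.7237022520172576 30.785172696857416 16.782256297955318
[505.6229  57.3867] [505.0425  57.0013] 33.58826770138452 38.18878781328455 17.28627611815104
[634.0883  49.7752] [635.0695  49.9696] 11.203285407146923 57.04609150076256 17.616425196465038
[631.102  -88.6437] [631.3786 -88.392 ] 42.28734803614845 56.764840134979956 16.987559798553107
1 0.134
[504.2988 -85.347 ] [506.6166 -85.4759] -3.1836919155077363 29.189546342106013 16.79545848353627
[504.2725  57.309 ]
[... 461 characters left out ...]
301146907
[633.6424  49.8497] [634.3741  49.9929] 11.069394124579603 56.15540575336887 17.174885093341995
[630.8109 -88.6227] [631.23  -88.244] 42.10607015081503 56.83956777096674 17.645385434856227
2 0.134
[492.4431 -85.3466] [492.6988 -85.3559] -2.079683159910714 54.57032721736176 16.983470335657195
[495.6909  53.3118] [496.1292  53.5609] 29.607744655386096 53.80678354781067 17.287986180666422
[633.7433  50.1932] [634.9474  50.4338] 11.30238411706232 54.87298548375904 17.045608987882503
[631.368 -89.053] [631.7143 -88.7362] 42.455165919442145 55.05235266991697 17.62484079190328
[563.675 -17.625] -1.281293701921462 [[ 1.2228  0.5922]
 [-0.8422  0.4228]
 [-0.8728 -0.7422]
 [ 0.4922 -0.2728]]
```

```bash
cat > rob.py <<'E'
from plant import *
import numpy as np,json
np.set_printoptions(precision=3,suppress=True)
c=np.array([.5639,-.0174]);b=np.radians(-1.3);B=np.array([[np.cos(b),-np.sin(b)],[np.sin(b),np.cos(b)]])
L=np.array([[.07,.07],[-.07,.07],[-.07,-.07],[.07,-.07]])
try:S=json.load(open("s.json"))
except Exception:S=dict(yaw=[191.2,209.4,178.0,222.2],off=[0,0],turned=[0]*4)
ZG,ZT=.106,.150
def save():json.dump(S,open("s.json","w"))
def xy(k):return c+B@L[k]+np.array(S["off"])
def rpy(deg):return [np.pi,0,np.radians((deg+180)%360-180)]
def ft(n=6,dt=.01):
    f=[]
    for _ in range(n):
        o=observe();f.append(np.r_[o["ft_force"],o["torque"][2]]);hold(dt)
    return np.mean(f,0)
def go(p,deg):
    q=inverse_kinematics(list(p),rpy(deg))
    if q is None:raise RuntimeError("ik")
    set_joints(q)
def zk(k):return ZG-.006*S["turned"][k]/360
def grip(k,f=60):
    go([*xy(k),ZT],S["yaw"][k]);t0=ft(4)
    move_l([*xy(k),zk(k)],feed=.15)
    gripper_to(.0,f);return t0
def turn(k,d):
    S["yaw"][k]-=d;S["turned"][k]+=d;go([*xy(k),zk(k)],S["yaw"][k]);save()
def release(k):
    gripper_to(.05);move_l([*xy(k),ZT],feed=.2);save()
def tm():return observe()["time_s"]
E
python3 - <<'E'
from rob import *
gripper_to(.05);print(tm())
t0=grip(0);o=observe();print(tm(),t0,ft()-t0,o["opening"],o["grasp_force"],o["eef_pos"],xy(0),o["q"])
E
```

```text
2.4917
4.1167 [ 0.231  0.361  0.627 -0.013] [-2.006  0.959  5.276 -0.005] 0.012992569804229876 59.543763399124146 [0.636 0.051 0.108] [0.635 0.051] [-0.043  0.36   1.596  0.001  1.183 -1.81 ]
```

```bash
python3 - <<'E'
from rob import *
t0=np.array([.231,.361,.627,-.013])
for d in(12,12,12,12):
    a=tm();turn(0,d);f=ft();o=observe();print(a,tm(),f-t0,o["eef_pos"],np.degrees(o["tcp_rot"][2]),S["yaw"][0],o["opening"])
release(0);print(tm(),ft())
E
```

```text
4.1667 4.5333 [-1.656  1.32   5.762 -0.145] [0.636 0.051 0.108] 179.1920521295552 179.2 0.012906503910048182
4.5333 4.9 [-1.492  1.229  5.15  -0.138] [0.636 0.051 0.107] 167.1914387004855 167.2 0.012997051178858385
4.9 5.2667 [-1.744  1.821  5.758 -0.159] [0.636 0.052 0.107] 155.19153125194762 155.2 0.013057015798332901
5.2667 5.6333 [-1.685  1.986  6.011 -0.153] [0.636 0.052 0.107] 143.1952173138142 143.2 0.012958553574218937
6.45 [ 0.012  0.179 -0.244 -0.019]
```

```bash
python3 - <<'E'
from rob import *
def visit(k,steps):
    t0=grip(k);o=observe();print(k,tm(),"grip",ft()-t0,o["opening"],o["grasp_force"])
    for d in steps:
        turn(k,d);print(tm(),ft()-t0,np.degrees(observe()["tcp_rot"][2]),S["yaw"][k])
    release(k);print(tm())
visit(2,(24,24))
visit(1,(24,24))
visit(3,(24,24))
E
```

```text
2 8.25 grip [-0.418  4.648  5.835  0.066] 0.012948199495958738 59.687320590019226
8.7833 [-0.656  4.509  6.338 -0.166] 153.97257310036483 154.0
9.3167 [-0.933  4.785  6.756 -0.163] 129.9739954277391 130.0
10.1833
1 12.1 grip [-2.544  2.214  5.53   0.006] 0.013060346740709728 59.17794942855835
12.6333 [-2.365  2.706  6.086 -0.145] -174.61270848476656 185.4
13.1667 [-2.851  3.817  5.961 -0.116] 161.3890329469051 161.4
14.0333
3 16.0917 grip [-2.31   1.768  5.677  0.027] 0.013170449488211802 59.273693561553955
16.625 [-2.138  2.505  6.747 -0.157] -161.81552669453262 198.2
17.1583 [-3.023  3.379  7.53  -0.144] 174.18938333322077 174.2
18.025
```

```bash
sed -i 's/ZT=.106,.150/ZT=.106,.145/; s/move_l(\[\*xy(k),zk(k)\],feed=.15)/move_l([*xy(k),zk(k)],feed=.25)/; s/gripper_to(.05);move_l(\[\*xy(k),ZT\],feed=.2)/gripper_to(.034);move_l([*xy(k),ZT],feed=.3)/; s/t0=ft(4)/t0=0/' rob.py
python3 - <<'E'
from rob import *
for k in(0,2):
    grip(k);o=observe();print(k,tm(),"grip",ft(2),o["opening"],o["grasp_force"])
    turn(k,30);print(ft(3));turn(k,6);print(tm(),ft(3))
    release(k);print(tm())
E
```

```text
0 19.5083 grip [ 1.132  0.56   5.056 -0.1  ] 0.013194980633081483 60.922114849090576
[-0.091  0.171  7.178 -0.175]
20.3667 [-0.172  0.477  7.144 -0.142]
21.0083
2 22.4333 grip [ 1.105  2.829  2.747 -0.112] 0.012960342583754158 60.8071106672287
[ 0.896  3.253  5.693 -0.154]
23.2917 [-0.252  2.869  6.003 -0.12 ]
23.9333
```

```bash
python3 - <<'E'
from rob import *
for k in(1,3):
    grip(k);o=observe();print(k,tm(),"grip",ft(2),o["opening"],o["grasp_force"])
    turn(k,30);print(ft(3));turn(k,6);print(tm(),ft(3))
    release(k)
k=0
grip(k);print(k,tm(),ft(2)[3])
while S["turned"][k]<120:
    turn(k,3);m=ft(3)[3];print(S["turned"][k],round(tm(),2),round(m,3))
    if m>.1 or abs(m)>.35:break
E
```

```text
1 25.4083 grip [ 0.189  3.298  2.707 -0.139] 0.012916586998953112 60.883360505104065
[-0.389  4.136  4.536 -0.129]
26.2667 [-0.481  4.047  5.192 -0.147]
3 28.525 grip [-1.321  3.383  5.226 -0.095] 0.012970203392061327 61.00281000137329
[-2.218  4.555  6.714 -0.145]
29.3833 [-2.125  4.429  6.834 -0.159]
0 31.4 -0.14170065241533186
87 31.69 -0.041
90 31.97 -0.031
93 32.24 -0.015
96 32.52 -0.023
99 32.79 0.013
102 33.07 -0.05
105 33.34 -0.03
108 33.62 0.247
```

```bash
python3 - <<'E'
from rob import *
turn(0,1.2);print(tm(),ft(8)[3]);release(0)
for k in(2,):
    grip(k);print(k,tm(),ft(2)[3],S["turned"][k])
    while S["turned"][k]<122:
        turn(k,3);m=ft(3)[3];print(S["turned"][k],round(tm(),2),round(m,3))
        if m>.13 or abs(m)>.35:break
    print(ft(6)[3])
E
```

```text
33.8667 0.3927368834955051
2 35.975 -0.09444063095804422 84
87 36.27 -0.032
90 36.54 -0.017
93 36.82 -0.038
96 37.09 -0.017
99 37.37 -0.003
102 37.64 -0.029
105 37.92 0.173
0.1818031300960018
```

```bash
python3 - <<'E'
from rob import *
def fin(k):
    m=ft(6)[3]
    while m<.3:
        d=float(np.clip(np.degrees((.37-m)/4.5),.5,2.5));turn(k,d);m=ft(6)[3];print(" +",round(d,2),round(m,3),tm())
    release(k)
fin(2)
for k in(1,3):
    grip(k);print(k,tm(),ft(2)[3],S["turned"][k])
    while S["turned"][k]<123:
        turn(k,3);m=ft(3)[3];print(S["turned"][k],round(tm(),2),round(m,3))
        if m>.13:fin(k);break
    else:
        print("no snug");break
E
```

```text
+ 2.2 0.35 38.3167
1 40.2333 -0.15518077520304718 84
87 40.52 -0.042
90 40.8 -0.032
93 41.08 -0.039
96 41.35 -0.051
99 41.62 0.012
102 41.9 0.236
 + 1.37 0.403 42.25
3 44.2917 -0.13660078174709225 84
87 44.58 -0.055
90 44.86 -0.025
93 45.13 -0.022
96 45.41 -0.013
99 45.68 -0.018
102 45.96 0.004
105 46.23 0.228
 + 2.0 0.375 46.5833
```

```bash
python3 - <<'E'
from rob import *
from vis import *
movep([.617,-.015,.31],[np.pi,0,np.pi]);c=get_calibration("wrist");im,d=get_image("wrist")
W=cloud(d,c["intrinsics"],c["dist_coeffs"],c["world_from_camera"])
m=((W[...,2]>.131)&(W[...,2]<.15)&(im.max(2)<90)).astype(np.uint8)
n,l,s,_=cv2.connectedComponentsWithStats(m)
for i in range(1,n):
    if s[i,4]<300:continue
    P=W[l==i][:,:2];p=P.mean(0);w,v=np.linalg.eigh(np.cov((P-p).T));print(p,np.degrees(np.arctan2(v[1,1],v[0,1]))%180)
print(np.array(S["yaw"])%180,S["turned"],tm(),ft())
cv2.imwrite("pics/end.png",im[:,:,::-1])
E
```

```text
[ 0.493 -0.085] 72.49978256709618
[0.496 0.053] 107.20592127351037
[ 0.631 -0.088] 116.11918030949481
[0.635 0.05 ] 83.40089467675863
[ 82.    106.026  70.803 115.203] [109.2, 103.37398721098245, 107.19725359282076, 106.99740017601991] 48.2083 [-0.147 -0.027  0.028 -0.001]
```

View pics/end.png

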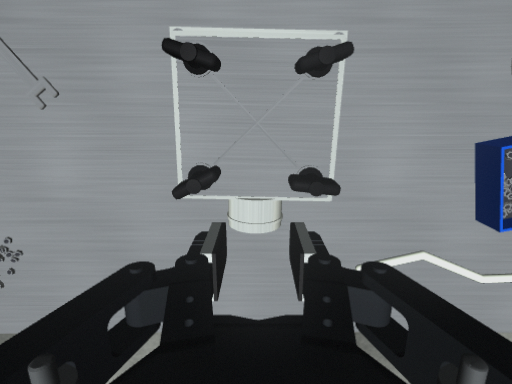

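The picture shows all four bars turned to about 83, 107, 72 and 116° (knobs 0 to 3), which matches the commanded angles to within about 2°. The knobs at pixels (320,60), (190,55), (197,180) and (313,183) are released, and the wrench and bin stand where they were.

```bash
python3 -c "
from plant import *
print(job_done())"
```

```text
the job is handed in; nothing more can be done
None
```

I tightened all four knobs crosswise in three rounds to about 0.5 N m (held readings 0.35–0.40 N m), let go, and handed the job in at about 48 s; I did not measure the cover's flatness directly, and no verdict came back.

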